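Uncouple the shaker's drive link for service and hold it up

TASK

The bench shaker is due for service: log it by aiming the hand scanner at the barcode label on its sloping end from about a hand's breadth away and holding it steady for a second, then lay the scanner back down flat on the worktop, clear of the shaker, without letting it fall. Then draw out the spring plunger knob on the drive link's coupler, lift the coupler off its ball and finish still holding the link up, the coupler at least 5 cm above where it sat, so that a colleague can wipe and oil the ball. Leave the alcohol bottle and the oil bottle where they stand.

Things in the scene. Friction and masses are not known exactly. Their poses are not given: they have to be found in the camera images.
- shaker: Reciprocating shaker, fixed: white housing, 340 mm along its y, 156 mm along x (x points to its back; dial and switch on the front face the robot); origin under its middle. Drive housing at the -y end, 64 mm high, flat crank disc on top (71); platform at the +y end, bars 107 mm high. The drive link lies along x = 0 from the hinge at the platform's edge to the ball at y = -85; coupler 129 mm high.
- barcode_label: White label with black bars, 52 x 30 mm, stuck on the sloping end face of the drive housing (the shaker's -y end, at the robot's right). Origin at its centre, 40 mm above the worktop; z axis = outward normal, which points along the shaker's -y and 32 degrees upward; x axis along its long side.
- scanner: White cordless barcode scanner, a straight stick 150 mm long (x), lying flat, about 0.13 kg. Origin under the middle of its underside, z up. Handle 32 mm wide (y), 28 mm high, from x = -75 to +21 mm: grasp it across there, near x = -10 to 0. Head 49 mm wide, 35 mm high, from x = +21 to +75 mm; it looks straight out along +x.
- scanner_window (a point): Centre of the scanner's window, 75 mm ahead of its origin and 16 mm above its underside; x axis = line of sight, z up. It reads when the label's centre is 40 to 200 mm ahead, within 15 mm of the line of sight sideways and in height, and the line meets the label within 1 rad of its normal (held level and pointing along the shaker's +y: 32 degrees).
- drive_link (a joint): Angle of the drive link about its hinge (rad): 0 = coupler seated on the ball, grows as the coupler end is lifted, up to 1.1. Link 130 mm from hinge to ball, 0.27 kg with coupler and plunger; falls back onto the ball when let go. 0.40 rad raises the coupler by 51 mm.
- link_hinge (a point): Hinge of the drive link, 105 mm above the worktop; hinge axis along the shaker's x; the ball lies 130 mm from it along the shaker's -y at the same height.
- ball_centre (a point): Near the centre of the steel ball (23 mm across, underside cut square above a 10 mm neck) on the crank, 107 mm above the worktop; the seated coupler covers it.
- coupler_top (a point): Top centre of the coupler head (grey metal block 40 x 40 x 40 mm at the free end of the link); 124 mm above the worktop when seated; moves with the link. A 5 mm grease nipple stands on it.
- latch (a joint): Travel of the spring plunger (m): 0 = home, bolt under the ball; drawn out along the shaker's -x (to the front) up to 0.012. The link comes free from 0.005; 0.009 to 0.011 is a safe pull. Spring 3 N at home, 7 N fully drawn. Springs home when let go; need not stay drawn once the coupler is above the ball.
- latch_knob (a point): Middle of the plunger's round black knob, 24 mm in diameter and length, axis level along the shaker's x, in front of the coupler: 46 mm before the link's middle when home, 91 mm above the worktop when seated. Moves with plunger and link; lifting turns it only about its own axis. 20 mm free below its axis. Pinch it from above, fingers closing along the shaker's y; the link can be lifted by it.
- alcohol_bottle: White bottle, 52 mm in diameter, 150 mm high, standing loose at the left; origin under its middle; leave it alone.
- oil_bottle: Brown dropper bottle, 27 mm in diameter, 69 mm high, standing loose at the back near the microscope; origin under its middle; leave it alone.

How it is judged:
By the outcome, as a careful person would: the job done as asked, in the order asked, and still so for the second after the job is handed in, while the arm keeps its last pose, push and grip.
It also fails if it takes over 54 s, if anything falls off the work surface, if the arm or the gripper's body presses on something with over 40 N, if the wrist force passes 120 N, or if a joint passes its speed limit or range.

ROBOT

A 6-joint arm with a two-finger parallel gripper is mounted at the origin on a cart in front of the work surface, level with it; the furniture and walls round the work are solid. World frame = base frame: x ahead of the robot, y to its left, z up, the work surface at z = 0. Lengths are in m, angles in degrees, forces in N, time in s.
With the tool pointing down it reaches from about 0.25 to 0.725 m from the base axis. Payload 9.7 kg.
Tool frame: the origin (TCP) lies between the finger pads; the fingertips stand 25 mm ahead of it and the grasp point (between the pads) lies 6 mm ahead of it; z points along the fingers, y is the line along which they close (so a half turn about z gives the same grasp; the last joint's range is limited). The gripper opens to 85 mm and grips with 20 to 120 N. Pads are 22 mm wide; open, the fingers measure 114 mm over their backs; the gripper's body (76 mm by 85 mm) begins 54 mm behind the grasp point. The pads swing forward as they close: fully open they stand 13 mm farther back than shut.
Start: joints at [-75.573, 4.979, 10.078, 95.1, 0, 90], TCP at [0.137, -0.533, 0.256] pointing down, gripper open.
Joint ranges: [-179.16, 179.16], [-48.56, 103.87], [-65.8, 70.77], [-126.05, 130.52], [-82.76, 87.17], [-180, 180]. Speed limits (degrees/s): [127.2, 127.2, 147.25, 180, 180, 180].

INTERFACE

Orientations are given as [roll, pitch, yaw] about the fixed x, y, z axes, in that order (R = Rz(yaw) Ry(pitch) Rx(roll)).
In Python, from workcell import bot gives the robot as it stands. The module is installed in compiled form; this text tells all that it offers.
- The arm moves only by the shell command python3 -m pendant 'ROWS' [FORCE]. ROWS is a JSON list of rows, 1 to 5 of them, each written [[dx, dy, dz], turn, opening]: dx, dy, dz in shares of 0.5 m (1.0 is 0.5 m), then a turn about the tool's z in shares of pi rad (1.0 is pi rad), then the finger opening in m; each row is the pose to reach, as a shift and turn from the pose commanded when the command began, along the tool's axes at that moment; what a row does not reach only later rows make up. A row lasts 1/12 s, in which the tool goes at most 0.0417 m and 7.16 degrees, less where a joint would pass 70% of its speed; a pose out of reach is approached as far as the arm can. The fingers move at their own pace and stop on an object; FORCE is the grip in N (left out, the last holds). Time passes only in rows, so rows that do not move let the fingers close. It prints the time, the measured TCP pose, the force, the opening and the grip force at its end. No shift or turn number may pass 1 either way. Input that does not fit is refused with a message, and nothing moves.
- bot.get_obs(): the state, without advancing time (a new reading comes with each control period).
- bot.camera(name): name is "scene" or "top" or "wrist"; returns the picture (384x512x3 uint8, blue, green, red); there is no depth.
- bot.camera_info(name): a dict with "mtx" (3x3 intrinsics, pixels), "extrinsics" (4x4, takes a point from camera to world coordinates). Camera axes: x right, y down, z forward; pixel columns grow to the right and rows downward; lengths in m; the calibration is good to about 2 mm. A picture is of the moment at which its call begins: read the wrist's pose just before it. camera_info takes no time and is no camera call; for the wrist camera it gives the pose at the moment of the call.
- bot.job_done(): hands the job in; it is judged then, once.
The state is a dict: "time": time; "q": joint angles; "qd": joint speeds; "joint_efforts": joint torques, N m; "ee_pos": TCP position; "tcp_rot": TCP orientation; "wrist_force": force on the tool from outside, world axes, zero at the start; "torque": the same for the moment, N m; "opening": finger opening in m; "grasp_force": force on a finger pad.
Only numpy, scipy, OpenCV 4.12 (cv2) and the standard library are available. Lean on these libraries where they do the work, as an engineer would, in place of code of your own. Each camera call takes 0.05 s, during which the arm holds its last target. There are 200 camera calls.

## Working session

There is one attempt and no reset: what is moved stays moved. The work goes in short steps, Python scripts to look and compute and a shell command to move; the robot and the scene stay as the last step left them, time stands still between calls to the robot, and variables do not carry over. Pictures are saved under pics/ and viewed, at most 10 in all, crops included, and the job is handed in when it is done.

```bash
mkdir -p pics
python3 - <<'E'
from workcell import bot
import cv2, numpy as np
for n in ("scene","top","wrist"):
    i=bot.camera_info(n); im=bot.camera(n)
    cv2.imwrite(f"pics/{n}0.png",im)
    print(n,np.round(i["mtx"],1).tolist(),np.round(i["extrinsics"],3).tolist())
a=np.hstack([cv2.imread("pics/scene0.png"),cv2.imread("pics/wrist0.png")])
cv2.imwrite("pics/sw0.png",cv2.resize(a,(800,300)))
cv2.imwrite("pics/top0b.png",cv2.resize(cv2.imread("pics/top0.png"),(800,600)))
o=bot.get_obs(); print(o)
E
```

```text
scene [[453.7, 0.0, 253.3], [0.0, 453.7, 190.1], [0.0, 0.0, 1.0]] [[-0.589, -0.637, 0.498, -0.101], [-0.808, 0.468, -0.357, 0.487], [-0.005, -0.613, -0.79, 1.15], [0.0, 0.0, 0.0, 1.0]]
top [[380.0, 0.0, 257.7], [0.0, 380.0, 197.9], [0.0, 0.0, 1.0]] [[-0.027, -0.989, 0.148, 0.426], [-1.0, 0.026, -0.005, 0.008], [0.001, -0.148, -0.989, 1.221], [0.0, 0.0, 0.0, 1.0]]
wrist [[309.2, 0.0, 258.2], [0.0, 309.2, 184.3], [0.0, 0.0, 1.0]] [[0.248, -0.934, -0.259, 0.203], [-0.969, -0.239, -0.066, -0.515], [-0.0, 0.267, -0.964, 0.374], [0.0, 0.0, 0.0, 1.0]]
{'time': 0.15, 'q': array([-7.55714260e+01,  5.00425344e+00,  1.00439702e+01,  9.51004052e+01,
        2.31625726e-04,  9.00027166e+01]), 'qd': array([ 0.05280092, -0.02638132,  0.18098755, -0.00844766,  0.01327377,
        0.10915776]), 'joint_efforts': array([ 3.29342929e-04, -5.20762396e+01,  4.65043402e+01,  1.40065985e-02,
        2.23428248e-05,  2.00590478e-05]), 'ee_pos': array([ 0.13700626, -0.53249729,  0.25573399]), 'tcp_rot': array([-1.79939312e+02, -2.28748173e-04,  1.44258572e+01]), 'wrist_force': array([0.1544051 , 0.56916752, 0.08722652]), 'torque': array([-0.00837361,  0.0097683 , -0.02928941]), 'grasp_force': 0.0, 'opening': 0.08543923820207272}
```

View pics/top0b.png

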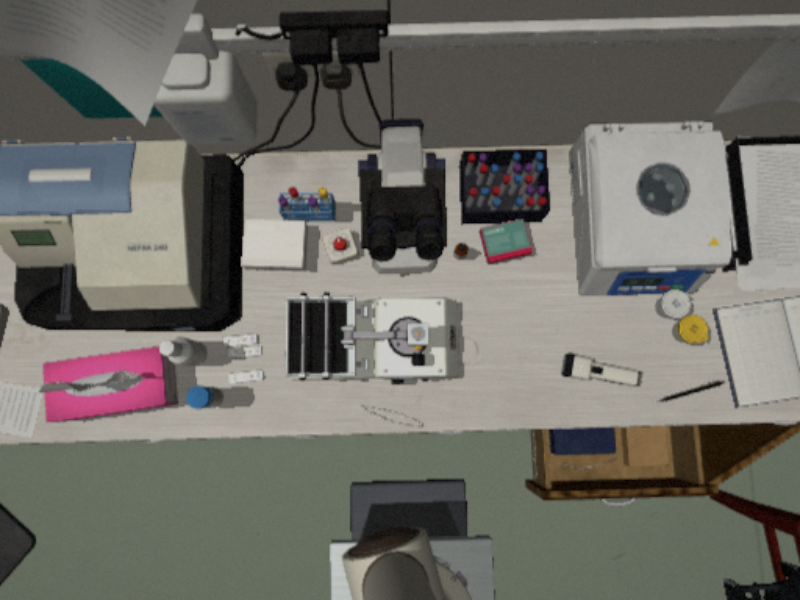

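View pics/sw0.png

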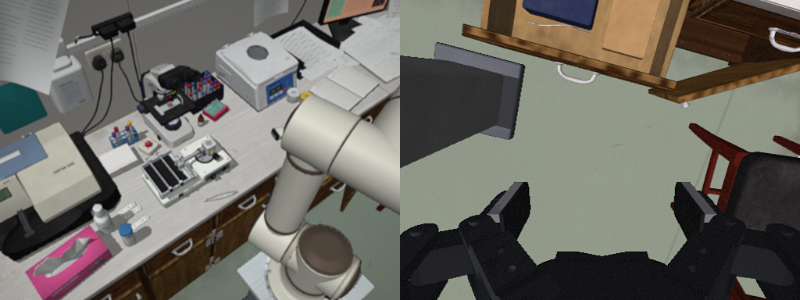

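The top view shows the scanner at (602,370) of 800x600, its head to the left, towards the shaker. The shaker is at (375,337), with the coupler at (417,333), the black knob at (418,352) and the label end at x≈460. The wrist view shows only the floor and a drawer. I'll zoom in on the scanner and shaker.

```bash
cat > h.py <<'E'
from workcell import bot
import cv2, numpy as np
def ray(info,px):
    d=np.linalg.inv(info["mtx"])@np.array([px[0],px[1],1.]); E=info["extrinsics"]
    return E[:3,3],E[:3,:3]@d
def onz(info,px,z):
    o,d=ray(info,px); return o+d*(z-o[2])/d[2]
def tri(rays):
    A=np.zeros((3,3));b=np.zeros(3)
    for o,d in rays:
        d=d/np.linalg.norm(d);P=np.eye(3)-np.outer(d,d);A+=P;b+=P@o
    p=np.linalg.solve(A,b); return p,[np.linalg.norm(np.cross(p-o,d/np.linalg.norm(d))) for o,d in rays]
def proj(info,p):
    E=info["extrinsics"];c=E[:3,:3].T@(np.asarray(p)-E[:3,3]);u=info["mtx"]@c;return u[:2]/u[2]
E
python3 - <<'E'
from h import *
i=bot.camera_info("top"); im=cv2.imread("pics/top0.png")
a=cv2.resize(im[180:255,175:310],None,fx=5.9,fy=5.9,interpolation=cv2.INTER_CUBIC)[:, :800]
b=cv2.resize(im[215:255,345:425],None,fx=3.5,fy=3.5,interpolation=cv2.INTER_CUBIC)
c=np.zeros((600,800,3),np.uint8); c[:a.shape[0]]=a; c[a.shape[0]:a.shape[0]+b.shape[0],:b.shape[1]]=b
s=cv2.imread("pics/scene0.png")[195:265,175:310]; s=cv2.resize(s,None,fx=2.2,fy=2.2,interpolation=cv2.INTER_CUBIC)
c[a.shape[0]:a.shape[0]+s.shape[0],400:400+s.shape[1]]=s[:600-a.shape[0]]
cv2.imwrite("pics/z1.png",c)
# scanner mask: differs from local table
r=im[215:255,345:425].astype(int); med=np.median(r.reshape(-1,3),0); print(med)
for n,m in (("white",r.min(2)>195),("dark",r.max(2)<80)):
    cs=cv2.findContours(m.astype(np.uint8),0,1)[0]
    for k in cs:
        if cv2.contourArea(k)>15:
            q=cv2.minAreaRect(k); print(n,q,[np.round(onz(i,p+[345,215],.028)[:2],3).tolist() for p in cv2.boxPoints(q)])
for nm,p,z in (("house corner br",(461,379),.064),("house tr",(461,299),.064),("plat tl",(288,299),.107),("plat bl",(288,378),.107),("coupler",(417,333),.124),("knob",(418,352),.091)):
    print(nm,np.round(onz(i,np.array(p)/1.5625,z),3))
E
```

```text
Traceback (most recent call last):
ValueError: could not broadcast input array from shape (442,796,3) into shape (442,800,3)
```

Run:
```python
from h import *
i=bot.camera_info("top"); im=cv2.imread("pics/top0.png")
a=cv2.resize(im[180:255,175:310],(800,444),interpolation=cv2.INTER_CUBIC)
b=cv2.resize(im[215:255,345:425],(400,156),interpolation=cv2.INTER_NEAREST)[:156]
s=cv2.resize(cv2.imread("pics/scene0.png")[180:258,170:310],(400,156))
cv2.imwrite("pics/z1.png",np.vstack([a,np.hstack([b,s])]))
r=im[215:255,345:425].astype(int); med=np.median(r.reshape(-1,3),0); print(med)
for n,m in (("white",r.min(2)>med.min()+15),("dark",r.max(2)<80)):
    cs=cv2.findContours(m.astype(np.uint8),0,1)[0]
    for k in cs:
        if cv2.contourArea(k)>15:
            q=cv2.minAreaRect(k); print(n,q,[np.round(onz(i,p+[345,215],.028)[:2],3).tolist() for p in cv2.boxPoints(q)])
for nm,p,z in (("house corner br",(461,379),.064),("house tr",(461,299),.064),("plat tl",(288,299),.107),("plat bl",(288,378),.107),("coupler",(417,333),.124),("knob",(418,352),.091)):
    print(nm,np.round(onz(i,np.array(p)/1.5625,z),3))
```

```text
[153. 162. 167.]
white ((26.46000099182129, 20.280000686645508), (8.34386157989502, 8.34386157989502), 8.130102157592773) [[0.466, -0.335], [0.491, -0.34], [0.487, -0.366], [0.461, -0.36]]
dark ((36.5, 21.5), (3.0, 7.0), 90.0) [[0.477, -0.371], [0.476, -0.393], [0.467, -0.392], [0.467, -0.37]]
dark ((18.263999938964844, 18.04800033569336), (5.5454487800598145, 14.48972225189209), 10.30484676361084) [[0.464, -0.311], [0.508, -0.322], [0.504, -0.339], [0.46, -0.328]]
house corner br [ 0.459 -0.107  0.064]
house tr [ 0.616 -0.113  0.064]
plat tl [0.618 0.22  0.107]
plat bl [0.468 0.22  0.107]
coupler [ 0.544 -0.023  0.124]
knob [ 0.511 -0.024  0.091]
```

View pics/z1.png

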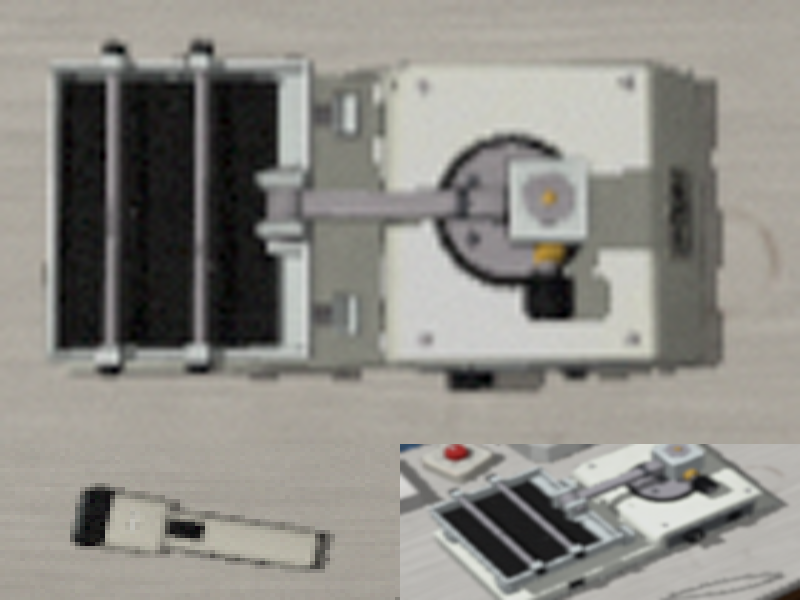

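The zoom shows the scanner head front at about (75,517) and its tail at (328,550). The coupler top is at (547,198), the knob at (550,298), the hinge at (285,205) and the label at (680,213).

Run:
```python
from h import *
i=bot.camera_info("top")
A=lambda x,y:np.array([175+x*135/800,180+y*75/444.]);B=lambda x,y:np.array([345+x/5,215+(y-444)*40/156.])
h=onz(i,B(75,517),.03);t=onz(i,B(328,550),.026)
print("head",h,"tail",t,"mid",(h+t)/2,np.linalg.norm(h-t),"yaw",np.degrees(np.arctan2(*(h-t)[1::-1])))
for n,p,z in (("coup",(547,198),.124),("knob",(550,298),.091),("hinge",(285,205),.112),("label",(680,213),.04),("ftop",(390,360),.064),("btop",(390,68),.064),("fr",(655,360),.064),("br",(655,64),.064),("platbl",(55,360),.09),("plattl",(55,62),.09),("platbr",(310,358),.09)): print(n,np.round(onz(i,A(*p),z),4))
o=bot.get_obs();y=np.radians(o["tcp_rot"][2]);m=(h+t)/2-o["ee_pos"]
print("tool dx,dy",m[0]*np.cos(y)+m[1]*np.sin(y),m[0]*np.sin(y)-m[1]*np.cos(y))
```

```text
head [ 0.48210177 -0.31429866  0.03      ] tail [ 0.45176456 -0.47177681  0.026     ] mid [ 0.46693316 -0.39303773  0.028     ] 0.16042354031163975 yaw 79.09589598272451
coup [ 0.5433 -0.0239  0.124 ]
knob [ 0.4965 -0.0248  0.091 ]
hinge [0.5446 0.1054 0.112 ]
label [ 0.5425 -0.0961  0.04  ]
ftop [0.4687 0.0571 0.064 ]
btop [0.62   0.0541 0.064 ]
fr [ 0.4651 -0.0783  0.064 ]
br [ 0.6185 -0.084   0.064 ]
platbl [0.4721 0.2232 0.09  ]
plattl [0.6233 0.2235 0.09  ]
platbr [0.4698 0.0959 0.09  ]
tool dx,dy 0.35426772389566036 -0.052868817160982184
```

Careful with the scale: shifts go in shares of 0.5 m and turns go in shares of pi rad. That gives: 0.177 m / 0.5 = 0.354, -0.026 m / 0.5 = -0.052, -32.5 degrees / 180 = -0.1806.

```bash
python3 -m pendant '[[[0.07,-0.01,0],-0.0361,0.085],[[0.14,-0.02,0],-0.0722,0.085],[[0.212,-0.03,0],-0.1083,0.085],[[0.284,-0.042,0],-0.1444,0.085],[[0.354,-0.052,0],-0.1806,0.085]]' && python3 -m pendant '[[[0.066,0.03,0],-0.0361,0.085],[[0.13,0.06,0],-0.0722,0.085],[[0.196,0.088,0],-0.1083,0.085],[[0.26,0.116,0],-0.1444,0.085],[[0.326,0.146,0],-0.1806,0.085]]' && python3 -m pendant '[[[0,0,0],0,0.085],[[0,0,0],0,0.085],[[0,0,0],0,0.085]]'
python3 - <<'E'
from h import *
i=bot.camera_info("wrist"); im=bot.camera("wrist"); cv2.imwrite("pics/w1.png",im)
np.save("w1.npy",{"mtx":i["mtx"],"extrinsics":i["extrinsics"]},allow_pickle=True)
E
```

```text
time: 0.57
ee_pos: [0.3033, -0.4624, 0.2561]
tcp_rot: [-180.0, -0.0, 47.2]
wrist_force: [0.7, 0.2, -0.5]
opening: 0.0848
grasp_force: 0.0
time: 0.98
ee_pos: [0.468, -0.3931, 0.2561]
tcp_rot: [-180.0, -0.0, 79.7]
wrist_force: [-0.5, -0.4, 0.2]
opening: 0.0854
grasp_force: 0.0
time: 1.23
ee_pos: [0.4664, -0.3941, 0.2559]
tcp_rot: [-179.9, -0.0, 79.4]
wrist_force: [0.2, -0.4, -0.9]
opening: 0.0852
grasp_force: 0.0
```

View pics/w1.png

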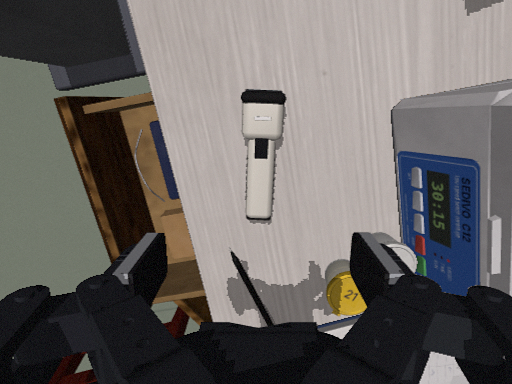

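The wrist view shows the scanner upright in the picture: head front at (263,92), tail end at (259,218), handle centre near (261,178). I'll measure it using both views.

Run:
```python
from h import *
i=np.load("w1.npy",allow_pickle=True).item(); t=bot.camera_info("top"); im=cv2.imread("pics/w1.png").astype(int)
B=lambda x,y:np.array([345+x/5,215+(y-444)*40/156.])
for r in (112,125,165,185,205):
    row=im[r,225:300]; w=np.where((row.min(1)>row.max()*.0+ 0)&(row[:,2]-row[:,0]>12)&(row[:,1]>150))[0]+225
    if len(w): print(r,w.min(),w.max(),[np.round(onz(i,(c,r),.02),4).tolist() for c in (w.min(),w.max()+1)])
m=((im[...,2]-im[...,0]>12)&(im[...,1]>150)).astype(np.uint8); m[:, :225]=0;m[:,300:]=0;m[240:]=0;m[:80]=0
c=max(cv2.findContours(m,0,1)[0],key=cv2.contourArea); print(cv2.boundingRect(c))
# heights: handle tail-top, dark button centre, head front centre
for n,w,tp in (("tail",(259,216.5),B(322,550)),("button",(261,149),B(186,529)),("blackfront",(263,97),B(93,517))):
    p,e=tri([ray(i,w),ray(t,tp)]); print(n,np.round(p,4),np.round(e,4), "on .028",np.round(onz(i,w,.028),4))
```

```text
112 230 299 [[0.4458, -0.3357, 0.02], [0.5227, -0.3502, 0.02]]
125 227 299 [[0.4394, -0.3491, 0.02], [0.5205, -0.3644, 0.02]]
165 226 299 [[0.4285, -0.394, 0.02], [0.5136, -0.41, 0.02]]
185 227 297 [[0.4245, -0.418, 0.02], [0.5076, -0.4336, 0.02]]
205 226 299 [[0.418, -0.4424, 0.02], [0.5062, -0.459, 0.02]]
(225, 94, 75, 146)
tail [ 0.4527 -0.4753  0.    ] [0.0029 0.0029] on .028 [ 0.4551 -0.4613  0.028 ]
button [ 0.4715 -0.3811  0.0344] [0.001 0.001] on .028 [ 0.4724 -0.3818  0.028 ]
blackfront [ 0.4835 -0.3269  0.0247] [0.0014 0.0014] on .028 [ 0.4848 -0.3267  0.028 ]
```

Scanner: origin ≈ (0.4706, -0.3897), yaw ≈ 77.6°, top about 28 mm. I'll descend, then close at 50 N.

Converted, 0.19 m / 0.5 = 0.38, 0.003 m / 0.5 = 0.006, 1.8 degrees / 180 = 0.01.

```bash
python3 -m pendant '[[[0,0.006,0.08],0.01,0.085],[[0,0.006,0.16],0.01,0.085],[[0,0.006,0.24],0.01,0.085],[[0,0.006,0.32],0.01,0.085],[[0,0.006,0.38],0.01,0.085]]' && python3 -m pendant '[[[0,0,0.03],0,0.085],[[0,0,0.06],0,0.085],[[0,0,0.076],0,0.085],[[0,0,0.076],0,0.085],[[0,0,0.076],0,0.085]]' && python3 -m pendant '[[[0,0,0],0,0.02],[[0,0,0],0,0.02],[[0,0,0],0,0.02],[[0,0,0],0,0.02],[[0,0,0],0,0.02]]' 50 && python3 -m pendant '[[[0,0,0],0,0.02],[[0,0,0],0,0.02],[[0,0,0],0,0.02],[[0,0,0],0,0.02],[[0,0,0],0,0.02]]' 50
```

```text
time: 1.7
ee_pos: [0.4673, -0.3948, 0.0632]
tcp_rot: [-179.9, -0.0, 77.5]
wrist_force: [0.5, -0.0, -0.1]
opening: 0.0848
grasp_force: 0.0
time: 2.12
ee_pos: [0.469, -0.3953, 0.0289]
tcp_rot: [180.0, 0.0, 77.5]
wrist_force: [-0.2, -0.2, 0.4]
opening: 0.085
grasp_force: 0.0
time: 2.53
ee_pos: [0.4699, -0.3949, 0.0291]
tcp_rot: [179.9, 0.0, 77.6]
wrist_force: [-0.5, -0.7, -1.8]
opening: 0.0314
grasp_force: 50.8
time: 2.95
ee_pos: [0.4699, -0.3949, 0.029]
tcp_rot: [179.9, 0.0, 77.6]
wrist_force: [-0.6, 0.0, 5.6]
opening: 0.0308
grasp_force: 51.7
```

Converted, -0.15 m / 0.5 = -0.3, -0.12 m / 0.5 = -0.24.

```bash
python3 -m pendant '[[[0,0,-0.04],0,0.02],[[0,0,-0.1],0,0.02],[[0,0,-0.17],0,0.02],[[0,0,-0.24],0,0.02],[[0.04,0,-0.3],0,0.02]]' 50 && python3 -m pendant '[[[0.06,0.01,-0.03],-0.0167,0.02],[[0.12,0.026,-0.06],-0.0333,0.02],[[0.18,0.04,-0.09],-0.05,0.02],[[0.24,0.056,-0.12],-0.0633,0.02],[[0.294,0.07,-0.14],-0.0633,0.02]]' && python3 -m pendant '[[[0,0,0],0,0.02],[[0,0,0],0,0.02],[[0,0,0],0,0.02]]'
python3 - <<'E'
from h import *
i=bot.camera_info("wrist"); im=bot.camera("wrist"); cv2.imwrite("pics/w2.png",im)
np.save("w2.npy",{"mtx":i["mtx"],"extrinsics":i["extrinsics"]},allow_pickle=True)
E
```

```text
time: 3.37
ee_pos: [0.4732, -0.3769, 0.1798]
tcp_rot: [180.0, 0.1, 77.5]
wrist_force: [1.4, 0.1, -0.9]
opening: 0.0308
grasp_force: 50.9
time: 3.78
ee_pos: [0.5401, -0.2375, 0.2495]
tcp_rot: [180.0, 0.0, 89.2]
wrist_force: [0.1, -1.3, -0.4]
opening: 0.0314
grasp_force: 50.9
time: 4.03
ee_pos: [0.5394, -0.2391, 0.2475]
tcp_rot: [-179.9, -0.0, 89.1]
wrist_force: [0.8, -0.7, -2.1]
opening: 0.0309
grasp_force: 50.9
```

View pics/w2.png

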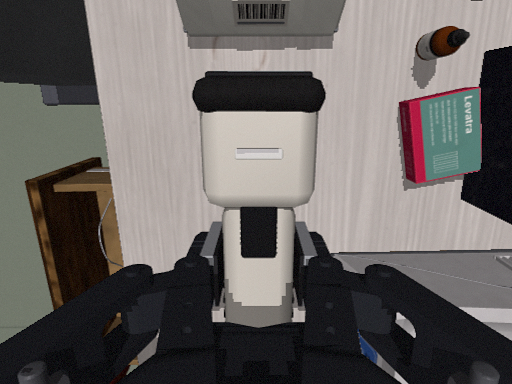

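The label's bars are at (235–288, 0–22) with the centre column at 262. The housing's lower edge runs from (187,36) to (338,36). The scanner is held straight up in the picture, and its centre line is near column 260.

Run:
```python
from h import *
i=np.load("w2.npy",allow_pickle=True).item(); t=bot.camera_info("top"); im=cv2.imread("pics/w2.png")
print("lab low",onz(i,(261.5,22),.027),"ends",onz(i,(235,21),.027),onz(i,(288,21),.027)); print("edge",onz(i,(187,36),0),onz(i,(338,36),0))
A=lambda x,y:np.array([175+x*135/800,180+y*75/444.])
print(tri([ray(i,(261.5,8)),ray(t,A(680,213))]))
# scanner axis: window top front centre & handle
print("front",onz(i,(259.5,74),.247-.029+.033),"handle",onz(i,(259,290),.247-.029+.028), bot.get_obs()["ee_pos"])
```

```text
lab low [ 0.54559356 -0.09796368  0.027     ] ends [ 0.51929219 -0.09658636  0.027     ] [ 0.57191693 -0.09754217  0.027     ]
edge [ 0.46488923 -0.10443551  0.        ] [ 0.62867773 -0.10740227  0.        ]
(array([ 0.54308158, -0.09394069,  0.05798784]), [np.float64(0.002374754406451369), np.float64(0.0023747544064512695)])
front [ 0.54186825 -0.16280272  0.251     ] handle [ 0.54014266 -0.25340526  0.246     ] [ 0.53914881 -0.23946376  0.24740256]
```

Converted, 0.18 m / 0.5 = 0.36, -0.022 m / 0.5 = -0.044.

```bash
python3 -m pendant '[[[-0.044,0.004,0.07],0,0.02],[[-0.044,0.004,0.15],0,0.02],[[-0.044,0.004,0.23],0,0.02],[[-0.044,0.004,0.31],0,0.02],[[-0.044,0.004,0.36],0,0.02]]' && python3 -m pendant '[[[0,0,0.02],0,0.02],[[0,0,0.03],0,0.02],[[0,0,0.03],0,0.02],[[0,0,0.03],0,0.02],[[0,0,0.03],0,0.02]]' >/dev/null && for k in 1 2 3; do python3 -m pendant '[[[0,0,0],0,0.02],[[0,0,0],0,0.02],[[0,0,0],0,0.02],[[0,0,0],0,0.02],[[0,0,0],0,0.02]]' | head -3; done
python3 - <<'E'
from h import *
i=bot.camera_info("wrist"); im=bot.camera("wrist"); a=cv2.resize(im,(400,300)); b=cv2.resize(bot.camera("top")[180:270,230:350],(400,300)); cv2.imwrite("pics/w3.png",np.hstack([a,b]))
E
```

```text
time: 4.5
ee_pos: [0.5384, -0.2614, 0.063]
tcp_rot: [-179.7, -0.1, 88.9]
wrist_force: [-0.1, 0.5, -1.7]
opening: 0.0309
grasp_force: 50.8
time: 5.33
ee_pos: [0.5412, -0.2611, 0.0535]
tcp_rot: [180.0, 0.0, 89.0]
time: 5.75
ee_pos: [0.5411, -0.2611, 0.0533]
tcp_rot: [-180.0, -0.0, 89.0]
time: 6.17
ee_pos: [0.5412, -0.2611, 0.0533]
tcp_rot: [180.0, 0.0, 89.0]
```

View pics/w3.png

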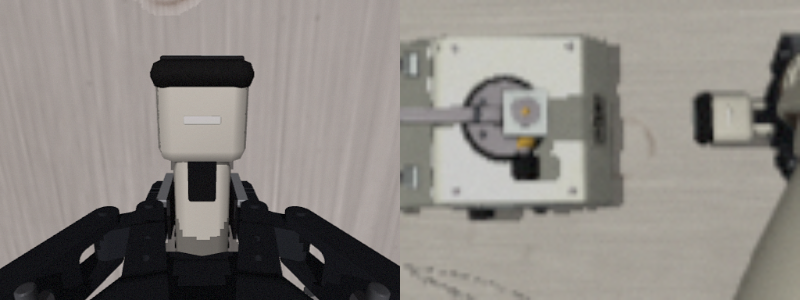

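The scanner lines up with the label at right (600,118), about 90 mm away, and it was held steady for more than 1 s. I'll hold a little longer, then back off and lay it down.

Converted, -0.1 m / 0.5 = -0.2, -0.05 m / 0.5 = -0.1.

```bash
python3 -m pendant '[[[0,0,0],0,0.02],[[0,0,0],0,0.02],[[0,0,0],0,0.02],[[0,0,0],0,0.02],[[0,0,0],0,0.02]]' >/dev/null; python3 -m pendant '[[[-0.04,-0.02,-0.004],0,0.02],[[-0.09,-0.044,-0.004],0,0.02],[[-0.14,-0.07,-0.004],0,0.02],[[-0.18,-0.09,-0.004],0,0.02],[[-0.2,-0.1,0],0,0.02]]' && python3 -m pendant '[[[0,0,0.008],0,0.02],[[0,0,0.02],0,0.02],[[0,0,0.032],0,0.02],[[0,0,0.042],0,0.02],[[0,0,0.049],0,0.02]]' && python3 -m pendant '[[[0,0,0],0,0.02],[[0,0,0],0,0.02],[[0,0,0],0,0.02]]'
```

```text
time: 7.1
ee_pos: [0.4884, -0.3624, 0.0537]
tcp_rot: [180.0, 0.1, 88.9]
wrist_force: [-0.4, -0.2, -1.9]
opening: 0.0309
grasp_force: 50.8
time: 7.52
ee_pos: [0.4896, -0.3591, 0.0289]
tcp_rot: [-180.0, -0.0, 89.1]
wrist_force: [-10.9, 9.3, 33.7]
opening: 0.0311
grasp_force: 55.5
time: 7.77
ee_pos: [0.4899, -0.3595, 0.029]
tcp_rot: [180.0, -0.0, 89.1]
wrist_force: [-1.0, 2.7, 3.5]
opening: 0.0309
grasp_force: 51.8
```

Converted, -0.19 m / 0.5 = -0.38, -0.15 m / 0.5 = -0.3, 35 degrees / 180 = 0.1944.

```bash
python3 -m pendant '[[[0,0,0],0,0.085],[[0,0,0],0,0.085],[[0,0,0],0,0.085],[[0,0,0],0,0.085],[[0,0,0],0,0.085]]' && python3 -m pendant '[[[0,0,-0.06],0,0.085],[[0,0,-0.14],0,0.085],[[0,0,-0.22],0,0.085],[[0,0,-0.3],0,0.085],[[0,0,-0.38],0,0.085]]' && python3 -m pendant '[[[0.06,0,-0.012],0.0389,0.085],[[0.12,0,-0.024],0.0778,0.085],[[0.18,0,-0.036],0.1167,0.085],[[0.24,0,-0.048],0.1556,0.085],[[0.3,0,-0.06],0.1944,0.085]]'
python3 - <<'E'
from h import *
im=bot.camera("top"); cv2.imwrite("pics/t4.png",im)
o=bot.get_obs();y=np.radians(o["tcp_rot"][2]);m=np.array([.4965,-.0248])-o["ee_pos"][:2]
print("tool dx,dy",m[0]*np.cos(y)+m[1]*np.sin(y),m[0]*np.sin(y)-m[1]*np.cos(y))
E
```

```text
time: 8.18
ee_pos: [0.4894, -0.3603, 0.0287]
tcp_rot: [-180.0, 0.0, 89.0]
wrist_force: [-0.4, 0.3, -0.1]
opening: 0.0846
grasp_force: 0.0
time: 8.6
ee_pos: [0.4891, -0.3601, 0.2207]
tcp_rot: [180.0, 0.0, 89.0]
wrist_force: [-0.2, -0.1, -0.2]
opening: 0.085
grasp_force: 0.0
time: 9.02
ee_pos: [0.4918, -0.2091, 0.2492]
tcp_rot: [180.0, -0.0, 53.7]
wrist_force: [-0.3, 0.5, 0.9]
opening: 0.0853
grasp_force: 0.0
tool dx,dy 0.14666097251938975 -0.10518434237777807
```

Converted, 0.147 m / 0.5 = 0.294, 0.116 m / 0.5 = 0.232, 35 degrees / 180 = 0.1944.

```bash
python3 -m pendant '[[[0.058,-0.042,0],0.0389,0.085],[[0.116,-0.084,0],0.0778,0.085],[[0.174,-0.126,0],0.1167,0.085],[[0.232,-0.168,0],0.1556,0.085],[[0.294,-0.21,0],0.1944,0.085]]' && python3 -m pendant '[[[0,0,0],0.0389,0.085],[[0,0,0],0.0778,0.085],[[0,0,0],0.1094,0.085],[[0,0,0],0.1094,0.085],[[0,0,0],0.1094,0.085]]'
python3 - <<'E'
from h import *
i=bot.camera_info("wrist"); im=bot.camera("wrist"); cv2.imwrite("pics/w5.png",im)
np.save("w5.npy",{"mtx":i["mtx"],"extrinsics":i["extrinsics"]},allow_pickle=True)
E
```

```text
time: 9.48
ee_pos: [0.4931, -0.0329, 0.2489]
tcp_rot: [180.0, -0.0, 20.3]
wrist_force: [0.3, 1.2, -0.4]
opening: 0.085
grasp_force: 0.0
time: 9.9
ee_pos: [0.4935, -0.0343, 0.2488]
tcp_rot: [-180.0, -0.0, 1.2]
wrist_force: [0.0, 0.2, 0.8]
opening: 0.085
grasp_force: 0.0
```

View pics/w5.png

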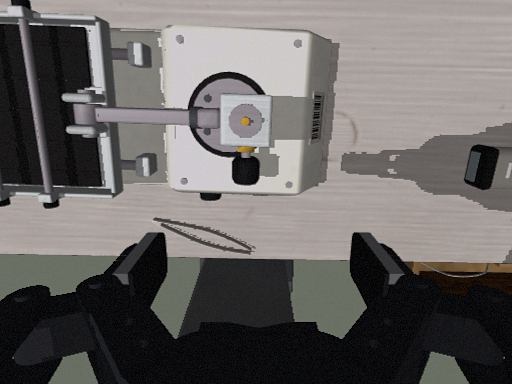

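In the wrist view the knob spans (232–259, 156–185), centred near (245,170). The coupler top is at (246,121), the hinge at (85,113), and the scanner lies flat at right (480,165). I'll triangulate with the top view.

Run:
```python
from h import *
i=np.load("w5.npy",allow_pickle=True).item(); t=bot.camera_info("top"); im=cv2.imread("pics/w5.png"); t0=cv2.imread("pics/top0.png")
A=lambda x,y:np.array([175+x*135/800,180+y*75/444.])
m=(im.max(2)<70).astype(np.uint8); s=np.zeros_like(m); s[150:195,222:270]=m[150:195,222:270]
c=max(cv2.findContours(s,0,1)[0],key=cv2.contourArea); x,y,w,h=cv2.boundingRect(c); print("wrist knob",x,y,w,h)
s=np.zeros(t0.shape[:2],np.uint8); s[226:237,262:275]=(t0.max(2)<70)[226:237,262:275]
tc=max(cv2.findContours(s,0,1)[0],key=cv2.contourArea); X,Y,W,H=cv2.boundingRect(tc); print("top knob",X,Y,W,H)
k=(x+w/2-.5,y+h/2-.5);K=(X+W/2-.5,Y+H/2-.5)
print("knob tri",tri([ray(i,k),ray(t,K)]),"A",tri([ray(i,k),ray(t,A(550,298))]))
for z in (.091,.1,.103): print(z,onz(i,k,z),onz(t,K,z))
print("edges y at .091", onz(i,(x,k[1]),.091),onz(i,(x+w,k[1]),.091))
print("coupler",tri([ray(i,(246,121)),ray(t,A(547,198))]),onz(i,(246,121),.124))
print("hinge",onz(i,(85,113),.112))
print("front edge knob (near px bottom)",onz(i,(k[0],y+h),.091),"rear",onz(i,(k[0],y),.1))
print("scanner head front", onz(i,(480,167),.018))
```

```text
wrist knob 222 152 38 33
top knob 262 226 10 8
knob tri (array([ 0.49959777, -0.01934947,  0.08962699]), [np.float64(0.0017472480800426648), np.float64(0.0017472480800426312)]) A (array([ 0.49792808, -0.02120461,  0.08497718]), [np.float64(0.003943655595561928), np.float64(0.0039436555955619165)])
0.091 [ 0.50036796 -0.01773829  0.091     ] [ 0.49904727 -0.02099966  0.091     ]
0.1 [ 0.50236683 -0.01821708  0.1       ] [ 0.49846396 -0.02076988  0.1       ]
0.103 [ 0.50303312 -0.01837668  0.103     ] [ 0.49826952 -0.02069329  0.103     ]
edges y at .091 [ 0.50004422 -0.00082288  0.091     ] [ 0.50070924 -0.03557023  0.091     ]
coupler (array([ 0.54429169, -0.02371379,  0.11648725]), [np.float64(0.00041848676438997366), np.float64(0.0004184867643899149)]) [ 0.54495575 -0.02359439  0.124     ]
hinge [0.54795425 0.10657129 0.112     ]
front edge knob (near px bottom) [ 0.48422216 -0.01780427  0.091     ] rear [ 0.5166456  -0.01815873  0.1       ]
scanner head front [ 0.49063468 -0.29063855  0.018     ]
```

Knob axis ≈ (0.498, -0.023, 0.090), which agrees with the coupler at (0.5445, -0.0237). I'll descend with the grasp point about 4 mm above the axis.

Converted, 0.13 m / 0.5 = 0.26, 0.09 m / 0.5 = 0.18, 2.2 degrees / 180 = 0.0122.

```bash
python3 -m pendant '[[[0.01,-0.0226,0.06],0.0122,0.055],[[0.01,-0.0226,0.12],0.0122,0.055],[[0.01,-0.0226,0.18],0.0122,0.055],[[0.01,-0.0226,0.23],0.0122,0.055],[[0.01,-0.0226,0.26],0.0122,0.055]]' && python3 -m pendant '[[[0,0,0.018],0,0.055],[[0,0,0.034],0,0.055],[[0,0,0.035],0,0.055],[[0,0,0.035],0,0.055],[[0,0,0.035],0,0.055]]'
python3 - <<'E'
from h import *
im=bot.camera("wrist"); b=bot.camera("scene")[175:265,190:310]
cv2.imwrite("pics/w6.png",np.hstack([cv2.resize(im,(400,300)),cv2.resize(b,(400,300))]))
E
```

```text
time: 10.37
ee_pos: [0.4971, -0.0231, 0.1157]
tcp_rot: [-180.0, 0.2, -1.0]
wrist_force: [0.5, -0.2, 0.3]
opening: 0.0547
grasp_force: 0.0
time: 10.78
ee_pos: [0.4988, -0.023, 0.1024]
tcp_rot: [180.0, -0.1, -1.2]
wrist_force: [-1.3, 1.3, 0.3]
opening: 0.0548
grasp_force: 0.0
```

View pics/w6.png

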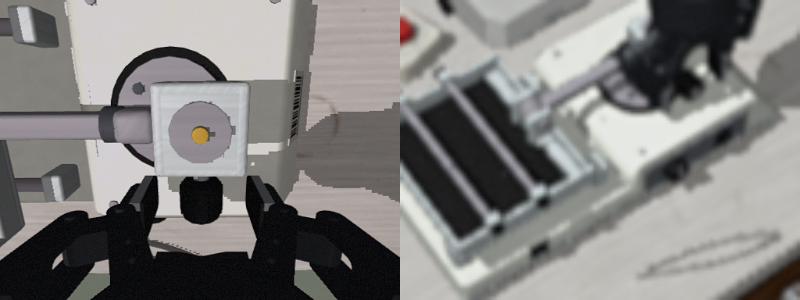

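The knob at (202,200) sits centred between the fingers at (155,200) and (250,200), clear of the coupler. I'll close and draw it out.

Converted, -0.01 m / 0.5 = -0.02, -0.006 m / 0.5 = -0.012.

```bash
python3 -m pendant '[[[0,0,0],0,0.01],[[0,0,0],0,0.01],[[0,0,0],0,0.01],[[0,0,0],0,0.01],[[0,0,0],0,0.01]]' 60 && python3 -m pendant '[[[0,0,0],0,0.01],[[-0.006,0,0],0,0.01],[[-0.012,0,0],0,0.01],[[-0.02,0,0],0,0.01],[[-0.02,0,0],0,0.01]]' && python3 -m pendant '[[[0,0,0],0,0.01],[[0,0,0],0,0.01],[[0,0,0],0,0.01]]'
```

```text
time: 11.3
ee_pos: [0.4984, -0.0226, 0.1018]
tcp_rot: [-180.0, -0.0, -1.2]
wrist_force: [-0.8, 3.4, 4.9]
opening: 0.0219
grasp_force: 58.6
time: 11.72
ee_pos: [0.4889, -0.0225, 0.1019]
tcp_rot: [-180.0, -0.2, -1.2]
wrist_force: [5.8, 3.8, 1.7]
opening: 0.0225
grasp_force: 58.5
time: 11.97
ee_pos: [0.4893, -0.0225, 0.1018]
tcp_rot: [-180.0, -0.2, -1.2]
wrist_force: [5.5, 3.3, 2.7]
opening: 0.0224
grasp_force: 58.6
```

The plunger is drawn about 9 mm with a 6 N spring reaction. Now I'll lift along the hinge arc.

Converted, -0.022 m / 0.5 = -0.044, -0.017 m / 0.5 = -0.034.

```bash
python3 -m pendant '[[[0,0,-0.006],0,0.01],[[0,0,-0.014],0,0.01],[[0,0,-0.024],0,0.01],[[0,0,-0.034],0,0.01],[[0,0,-0.044],0,0.01]]' && python3 -m pendant '[[[0,0,-0.01],0,0.01],[[0,-0.001,-0.022],0,0.01],[[0,-0.004,-0.034],0,0.01],[[0,-0.006,-0.046],0,0.01],[[0,-0.009,-0.058],0,0.01]]' && python3 -m pendant '[[[0,-0.003,-0.01],0,0.01],[[0,-0.006,-0.02],0,0.01],[[0,-0.011,-0.031],0,0.01],[[0,-0.011,-0.031],0,0.01],[[0,-0.011,-0.031],0,0.01]]'
python3 - <<'E'
from h import *
im=bot.camera("wrist"); b=bot.camera("scene")[165:255,190:310]
cv2.imwrite("pics/w7.png",np.hstack([cv2.resize(im,(400,300)),cv2.resize(b,(400,300))]))
E
```

```text
time: 12.38
ee_pos: [0.4886, -0.0229, 0.1228]
tcp_rot: [180.0, -0.0, -1.2]
wrist_force: [6.4, 1.2, -4.4]
opening: 0.022
grasp_force: 58.9
time: 12.8
ee_pos: [0.4887, -0.0188, 0.1519]
tcp_rot: [179.9, -0.0, -1.2]
wrist_force: [6.1, -2.0, -5.1]
opening: 0.0217
grasp_force: 58.9
time: 13.22
ee_pos: [0.4892, -0.014, 0.1678]
tcp_rot: [179.8, -0.1, -1.2]
wrist_force: [6.3, -6.5, -1.9]
opening: 0.0217
grasp_force: 59.2
```

View pics/w7.png

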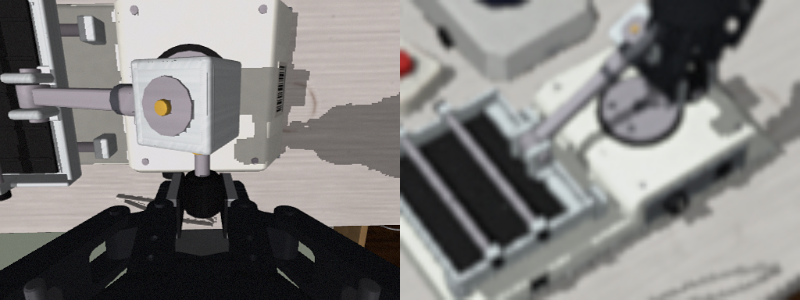

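The link is up: the coupler, tilted at (165,105), is clear of the ball and the knob is still gripped. I'll check that it holds steady, then hand in.

```bash
for k in 1 2; do python3 -m pendant '[[[0,0,0],0,0.01],[[0,0,0],0,0.01],[[0,0,0],0,0.01],[[0,0,0],0,0.01],[[0,0,0],0,0.01]]'; done; python3 -c "
from workcell import bot
o=bot.get_obs(); print(o['ee_pos'],o['grasp_force']); assert o['ee_pos'][2]>.165
print(bot.job_done())"
```

```text
time: 13.73
ee_pos: [0.4891, -0.0141, 0.1675]
tcp_rot: [179.8, -0.1, -1.3]
wrist_force: [5.8, -6.6, -2.3]
opening: 0.0218
grasp_force: 59.2
time: 14.15
ee_pos: [0.4891, -0.0141, 0.1676]
tcp_rot: [179.8, -0.1, -1.3]
wrist_force: [5.9, -6.1, -1.3]
opening: 0.0216
grasp_force: 59.2
[ 0.48913307 -0.01406719  0.16755088] 59.17327344417572
the job is handed in; nothing more can be done
None
```

I aimed the scanner at the label from about 9 cm for over a second (no read signal to check), laid it flat clear of the shaker, drew the plunger, and handed in at 14 s still holding the link up, coupler about 6 cm above its seat, both bottles untouched.

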